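Rebuild the projector frame's foot with the right levelling disc

ROBOT

A 7-joint arm with a two-finger parallel gripper is mounted at the origin on the work surface. World frame = base frame: x ahead of the robot, y to its left, z up, the work surface at z = 0. Lengths are in m, angles in rad, forces in N, time in s.
With the tool pointing down it reaches from about 0.425 to 0.875 m from the base axis. Payload 4.7 kg.
Tool frame: the origin (TCP) lies at the very end of the fingers, on their centre line; the grasp point (between the pads) lies 19 mm behind it; z points along the fingers, y is the line along which they close (so a half turn about z gives the same grasp; the last joint's range is limited). The gripper opens to 87 mm and grips with 3 to 60 N. Pads are 19 mm wide; open, the fingers measure 117 mm over their backs; the gripper's body (75 mm by 190 mm) begins 51 mm behind the grasp point.
Start: joints at [1.236, 0.321, -0.07, 1.45, 0.023, 1.371, -0.057], TCP at [0.222, -0.611, 0.223] pointing down, gripper open.
Joint ranges: [-2.86, 2.86], [-0.3, 2.09], [-1.38, 1.24], [0.06, 2.45], [-1.56, 4.7], [0.09, 2.05], [-2.69, 2.69]. Speed limits (rad/s): [2.57, 2.57, 3.14, 3.14, 3.14, 3.14, 3.14].

INTERFACE

Orientations are given as a unit quaternion [w, x, y, z].
In Python, from bench import arm, cams gives the robot as it stands. The module is installed in compiled form; this text tells all that it offers.
- The arm moves only by the tool servo_tool, never from a script. Its argument "deltas" is one flat list of numbers, 5 for each row, row after row: the shift along the tool's x, y, z in units of 0.1 m (1.0 is 0.1 m), then the turn about the tool's z in units of 360 degrees (1.0 is 360 degrees), then the closure, from -1 (fully open) to 1 (shut). A call has 1 to 10 rows; each row is the pose to reach, as a shift and turn from the pose commanded when the call began, along the tool's axes at that moment, turning the shorter way round; what a row does not reach only later rows make up. A row lasts 1/8 s, in which the tool goes at most 62.5 mm and 10.7 degrees, less where a joint would pass 70% of its speed; a pose out of reach is approached as far as the arm can. A call with a number of a shift or a turn outside -1 to 1 is refused whole. A call with a gripper value outside its range is refused whole. The fingers move at their own pace and stop on an object; the grip force is fixed at half the most. Time passes only in rows, so rows that repeat a pose let the fingers close. It gives the time, the measured TCP pose, the force, the opening and the grip force at its end, in the units of the state.
- arm.observe(): the state, without advancing time (a new reading comes with each control period).
- cams.grab_frame(name): name is "scene" or "top" or "wrist"; returns (picture, depth): 384x512x3 uint8, red, green, blue; 384x512 float32, m along the optical axis (not along the pixel's ray), 0 where there is no reading.
- cams.camera_model(name): a dict with "fx", "fy", "cx", "cy" (pixels), "rvec" (rotation vector, rad) and "tvec" (3), from world to camera coordinates, as OpenCV has them; the wrist camera has in their place "tool_from_camera" (4x4, takes a point from camera to tool coordinates, whose origin is the TCP and whose axes are the flange's). Camera axes: x right, y down, z forward; pixel columns grow to the right and rows downward; lengths in m; the calibration is good to about 2 mm. A picture is of the moment at which its call begins: read the wrist's pose just before it. camera_model takes no time and is no camera call.
- arm.finish_job(): hands the job in; it is judged then, once.
The state is a dict: "t": time; "joint_positions": joint angles; "qd": joint speeds; "tau": joint torques, N m; "position": TCP position; "orientation": TCP orientation; "contact_force": force on the tool from outside, world axes, zero at the start; "moment": the same for the moment, N m; "width": finger opening in m; "gripper_force": force on a finger pad.
Only numpy, scipy, OpenCV 4.12 (cv2) and the standard library are available. Lean on these libraries where they do the work, as an engineer would, in place of code of your own. Each camera call takes 0.05 s, during which the arm holds its last target. There are 200 camera calls.

TASK

The old disc lying on the blue mat shows which size this foot takes: find the bright new levelling disc of the same diameter and lay it flat on the centre of the frame's grey foot plate. Then lay the black rubber disc centrally on it and stand the steel stacking stud upright in the middle of the rubber, so that the whole stack is centred. Leave the two other new discs, the old discs, the tools and the mug where they are.

Things in the scene. Friction and masses are not known exactly. Their poses are not given: they have to be found in the camera images.
- disc_small: new levelling disc, small: bright aluminium, 34 mm diameter, 14 mm thick, lying flat loose on the bench. Origin at the centre of its underside, z up.
- disc_medium: new levelling disc, medium: bright aluminium, 48 mm diameter, 14 mm thick, lying flat loose on the bench. Origin at the centre of its underside, z up.
- disc_large: new levelling disc, large: bright aluminium, 62 mm diameter, 14 mm thick, lying flat loose on the bench. Origin at the centre of its underside, z up.
- old_small: old worn levelling disc, small: dark steel, 34 mm diameter, 14 mm thick. One of the three old discs lies on the blue mat (the pattern), the other two in the orange scrap tray. Origin at the centre of its underside.
- old_medium: old worn levelling disc, medium: dark steel, 48 mm diameter, 14 mm thick. One of the three old discs lies on the blue mat (the pattern), the other two in the orange scrap tray. Origin at the centre of its underside.
- old_large: old worn levelling disc, large: dark steel, 62 mm diameter, 14 mm thick. One of the three old discs lies on the blue mat (the pattern), the other two in the orange scrap tray. Origin at the centre of its underside.
- mat: blue square mat, 80 x 80 x 5 mm, fixed on the bench, with the one old disc on it that serves as the pattern. Origin at the centre of its underside.
- scrap: orange open scrap tray, 110 x 200 mm, 28 mm high, fixed, holding the two other old discs. Origin at the centre of its underside.
- frame: corner of a projector's rigging frame, fixed on the bench: a grey square foot plate, 110 x 110 mm, its top 40 mm above the bench, with a white cross on its centre; two black tubes (32 mm diameter, tops 32 mm above the bench) run out from under it, 265 mm along the frame's +x and 180 mm along its +y. Origin on the bench below the plate's centre.
- seat (a point): centre of the foot plate's top face (the middle of the white cross), 40 mm above the bench, z up.
- pad: black rubber disc, 32 mm diameter, 10 mm thick, lying flat on the bench. Origin at the centre of its underside.
- stud: polished steel stacking stud, 50 mm tall, standing upright: round foot 30 mm diameter and 8 mm thick, tapering neck 18 to 14 mm, cylindrical head 24 mm diameter from 28 to 50 mm height (grip it by the head). Origin at the centre of its underside, z up.
- driver_red: screwdriver with red handle lying on the bench; leave alone.
- driver_yellow: screwdriver with yellow handle lying on the bench; leave alone.
- mug: white mug, 80 mm diameter, 95 mm tall; leave alone.
Not all that is in view belongs to the job. What is shaped like the disc_large but brown or red is not meant.

How it is judged:
By the outcome, as a careful person would: the job done as asked, in the order asked, and still so for the second after the job is handed in, with the robot touching nothing.
It also fails if it takes over 67 s, if anything falls off the work surface, if the arm or the gripper's body presses on something with over 40 N, if the wrist force passes 120 N, or if a joint passes its speed limit or range.

## Working session

There is one attempt and no reset: what is moved stays moved. The work goes in short steps, Python scripts to look and compute and a tool call to move; the robot and the scene stay as the last step left them, time stands still between calls to the robot, and variables do not carry over. Pictures are saved under pics/ and viewed, at most 10 in all, crops included, and the job is handed in when it is done.

Besides the shell and the picture viewer there is one more tool, called after "Emit:" as a command line: name --argument value ..., lists and objects as JSON in quotes. servo_tool: Moves the arm, as the interface text tells. Its arguments: {"type":"object","properties":{"deltas":{"type":"array"}},"required":["deltas"]}

```bash
mkdir -p pics
cat > h.py <<'E'
import numpy as np, cv2
from bench import arm, cams
from scipy.spatial.transform import Rotation as R
def world(name,px,d,st=None):
    m=cams.camera_model(name); px=np.atleast_2d(px).astype(float); d=np.ravel(d)
    c=np.c_[(px[:,0]-m['cx'])/m['fx']*d,(px[:,1]-m['cy'])/m['fy']*d,d]
    if name=='wrist':
        T=np.array(m['tool_from_camera']); t=c@T[:3,:3].T+T[:3,3]
        q=st['orientation']; return R.from_quat([q[1],q[2],q[3],q[0]]).apply(t)+st['position']
    r=R.from_rotvec(np.ravel(m['rvec'])); return r.inv().apply(c-np.ravel(m['tvec']))
def cloud(name,dep,st=None):
    v,u=np.mgrid[:384,:512]; return world(name,np.c_[u.ravel(),v.ravel()],dep.ravel(),st).reshape(384,512,3)
E
python3 - <<'E'
from h import *
s=arm.observe(); print(s)
for n in ('top','scene'):
    p,d=cams.grab_frame(n); np.savez('f_'+n,p=p,d=d); cv2.imwrite(f'pics/{n}0.png',cv2.resize(p[:,:,::-1],(800,600),interpolation=cv2.INTER_CUBIC))
    print(n,cams.camera_model(n))
print(cams.camera_model('wrist'))
E
```

```text
{'t': 0.0, 'joint_positions': array([ 1.23612693,  0.32182432, -0.07009433,  1.45166646,  0.02260827,
        1.37077766, -0.05687957]), 'qd': array([-0.00029674,  0.00091507,  0.00068829, -0.00113927, -0.00031928,
       -0.00042855,  0.00079874]), 'tau': array([-1.06649820e-04, -4.91288853e+01, -4.03957246e-01, -3.12527061e+01,
       -6.38999976e-02,  4.36241738e-02,  1.89007865e-04]), 'position': array([ 0.22190239, -0.61037102,  0.22146501]), 'orientation': array([-9.19743815e-04,  9.84827701e-01,  1.73532438e-01, -2.13830864e-04]), 'contact_force': array([-0.20292361, -0.06594156,  0.40247786]), 'moment': array([ 0.02495008, -0.03458669,  0.00166873]), 'gripper_force': 0.0, 'width': 0.0874450907400489}
top {'fx': 443.6659198916374, 'fy': 443.6659198916374, 'cx': 252.0976035193305, 'cy': 194.79356197521582, 'rvec': array([ 2.12351933, -2.11100672,  0.18501368]), 'tvec': array([0.01289978, 0.57239292, 1.3257267 ])}
scene {'fx': 413.1384963069251, 'fy': 413.1384963069251, 'cx': 260.6452153757935, 'cy': 183.5592075260128, 'rvec': array([ 1.45038633,  2.16233547, -0.85772354]), 'tvec': array([ 0.20977079, -0.33276846,  1.61287688])}
{'fx': 345.02671667375773, 'fy': 345.02671667375773, 'cx': 259.8105777660442, 'cy': 192.93210792325883, 'tool_from_camera': array([[-8.97078499e-05, -9.60159698e-01, -2.79451867e-01,
         7.66733348e-02],
       [ 9.99999968e-01, -2.03014483e-05, -2.51260495e-04,
        -4.10161441e-04],
       [ 2.35576924e-04, -2.79451881e-01,  9.60159669e-01,
        -1.62483499e-01],
       [ 0.00000000e+00,  0.00000000e+00,  0.00000000e+00,
         1.00000000e+00]])}
```

View pics/top0.png

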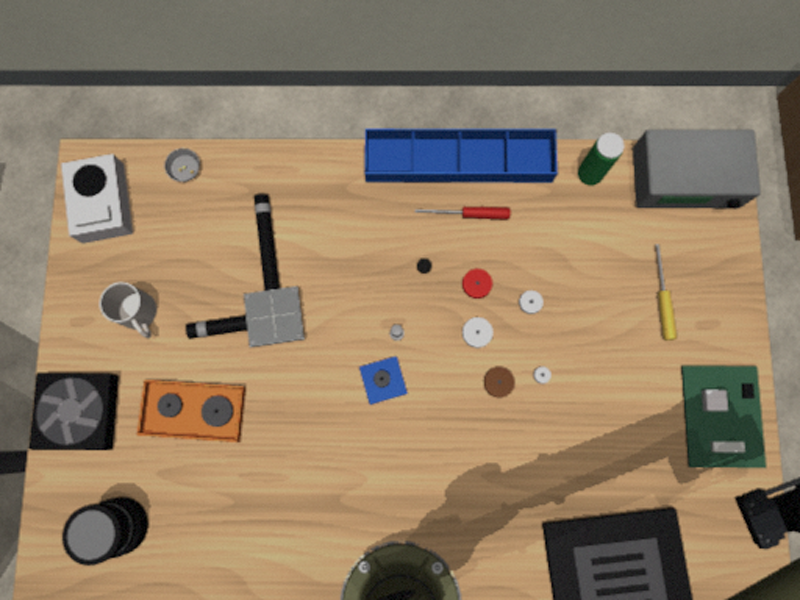

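View pics/scene0.png

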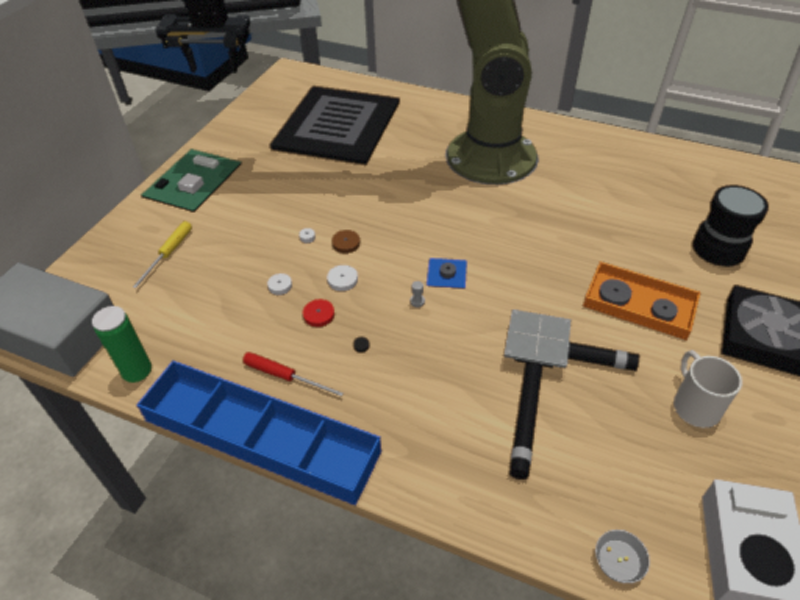

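The top view shows three bright new discs at (531,301), (478,332) and (542,375) in the 800 px picture. The red disc at (478,283) and the brown one at (499,382) are not meant. The old pattern disc is on the mat at (382,379), and the two other old discs are in the tray at (169,404) and (217,410). The pad is at (424,266), the stud at (397,331) and the plate's cross at about (274,316). Next I'll measure diameters and positions, and enlarge a crop.

Run:
```python
from h import *
f=np.load('f_top.npz');p,d=f['p'],f['d'];C=cloud('top',d)
hsv=cv2.cvtColor(p,cv2.COLOR_RGB2HSV)
# fit: per item, segment around seed by grey/dark/white colour
g=p.astype(int); sat=hsv[:,:,1]; val=hsv[:,:,2]
W=((sat<50)&(val>150)); D=(val<110)&(sat<90)
for n,(u,v),M in [('A',(531,301),W),('B',(478,332),W),('C',(542,375),W),('pat',(382,379),D),('t1',(169,404),D),('t2',(217,410),D),('pad',(424,266),val<80),('stud',(397,329),sat<70)]:
    u,v=u*.64,v*.64; k=M.copy(); yy,xx=np.mgrid[:384,:512]; k&=(np.hypot(xx-u,yy-v)<14)
    P=np.c_[xx[k],yy[k]]; 
    if len(P)<5: print(n,len(P),p[int(v),int(u)]);continue
    c=np.median(P,0); z=np.median(C[k][:,2]); w=C[k]
    hull=cv2.convexHull(P.astype(np.int32)); (e,r)=cv2.minEnclosingCircle(hull)
    pxmm=443.67/np.median(d[k])/1000
    print(n,'n',len(P),'px',np.array(e)/.64,'dia_area',2*np.sqrt(len(P)/np.pi)/pxmm,'dia_enc',2*r/pxmm,'world',w.mean(0).round(4),'z',z.round(4))
# plate: points with z in .03-.05 near
k=(abs(C[:,:,2]-.04)<.008)&(sat<60)&(val>90); yy,xx=np.mgrid[:384,:512]; k&=(np.hypot(xx-274*.64,yy-316*.64)<26)
rc=cv2.minAreaRect(C[k][:,:2].astype(np.float32)*1000); print('plate',rc,np.median(C[k],0))
a=cv2.resize(p[180:265,220:365,::-1],(725,425),interpolation=cv2.INTER_CUBIC)
cv2.imwrite('pics/crop.png',a)
```

```text
A n 168 px [530.46875 300.78125] dia_area 46.74845416619802 dia_enc 48.895756 world [ 0.5887 -0.2633  0.0135] z 0.0139
B n 296 px [476.9361496 331.6236496] dia_area 61.58423315249101 dia_enc 62.11655 world [ 0.5241 -0.1517  0.0187] z 0.0143
C n 87 px [541.97444916 374.36079979] dia_area 32.98160523795845 dia_enc 33.91236 world [ 0.4359 -0.275   0.0458] z 0.0138
pat n 84 px [381.25  378.125] dia_area 32.34539582315085 dia_enc 31.896496 world [0.4274 0.041  0.0349] z 0.0188
t1 n 176 px [169.06249523 404.37498093] dia_area 46.63605771180284 dia_enc 46.9095 world [0.3731 0.4638 0.0193] z 0.0192
t2 n 302 px [216.38512611 410.69469452] dia_area 60.944269398522486 dia_enc 61.722652 world [0.362  0.3672 0.0237] z 0.0192
pad n 66 px [423.4375 265.625 ] dia_area 29.72816440004445 dia_enc 29.00653 world [ 0.6633 -0.0436  0.0099] z 0.0098
stud n 78 px [396.09375   331.8359375] dia_area 30.962818018771824 dia_enc 31.31219 world [0.52   0.0115 0.0315] z 0.0457
plate ((551.1006469726562, 259.4623107910156), (110.43838500976562, 111.59400939941406), 8.918291091918945) [0.55062247 0.25883003 0.04026221]
```

View pics/crop.png

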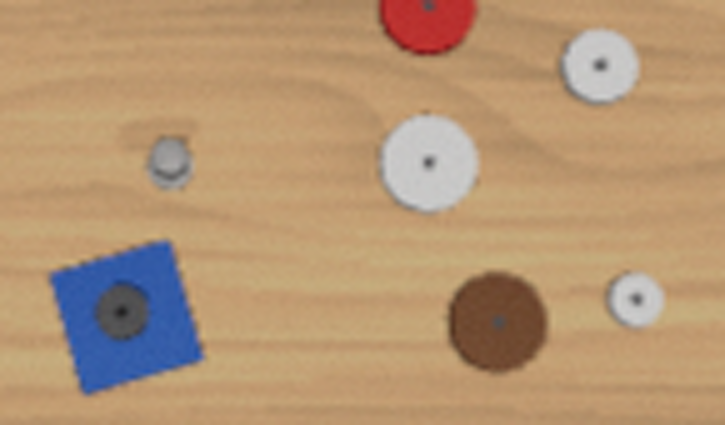

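The pattern disc measures about 32–33 mm, against 47 and 61 mm for the two tray discs, so it is the small one. The new disc that matches is C, at (542,375), measured at 33 mm. A is 47 mm and B is 62 mm. The crop confirms this: C, at crop (636,299), is bright and the same size as the pattern at (122,311). Now I'll refine the positions by intersecting rays with the known heights.

```bash
cat >> h.py <<'E'
def ray(name,px,z,st=None):
    a=world(name,px,[0.2]*len(np.atleast_2d(px)),st); b=world(name,px,[1.0]*len(np.atleast_2d(px)),st)
    t=(z-a[:,2:])/(b[:,2:]-a[:,2:]); return a+t*(b-a)
def go(tgt,st):
    q=st['orientation']; Q=R.from_quat([q[1],q[2],q[3],q[0]]); x=Q.apply([1,0,0])
    return 'shift units',(Q.inv().apply(np.array(tgt)-st['position'])*10).round(3),'yaw x',np.degrees(np.arctan2(x[1],x[0])).round(2)
E
python3 - <<'E'
from h import *
for n,px,z in [('C',(541.97,374.36),.014),('pat',(381.25,378.1),.019),('pad',(423.4,265.6),.010),('stud',(397,330),.05)]:
    print(n,ray('top',np.array([px])*.64-.18,z))
for n,px,z in [('C',(307,234),.014),('pad',(361,344),.010),('stud',(417.5,285),.05),('seat',(539,339),.04)]:
    print('scene',n,ray('scene',np.array([px])*.64-.18,z))
s=arm.observe();print(go([.425,-.275,.2],s))
E
```

```text
C [[ 0.43899835 -0.28050423  0.014     ]]
pat [[0.42915486 0.04159277 0.019     ]]
pad [[ 0.66338906 -0.04317321  0.01      ]]
stud [[0.5219217  0.01039149 0.05      ]]
scene C [[ 0.44635311 -0.27747197  0.014     ]]
scene pad [[ 0.67159219 -0.04175111  0.01      ]]
scene stud [[0.52824248 0.013401   0.05      ]]
scene seat [[0.56117116 0.26248031 0.04      ]]
('shift units', array([ 3.055, -2.457,  0.219]), 'yaw x', np.float64(19.99))
```

Emit:
servo_tool --deltas '[0.4, -0.3, 0.09, 0, -0.2, 0.79, -0.59, 0.18, 0, -0.2, 0.79, -0.59, 0.18, 0, -0.2]'

```text
t: 0.48
position: [0.2799, -0.524, 0.2035]
orientation: [-0.002, 0.984, 0.177, 0.001]
contact_force: [-0.4, 0.1, 0.5]
width: 0.0644
gripper_force: 0.0
```

Emit:
servo_tool --deltas '[0.4, -0.3, 0.09, 0, -0.2, 0.79, -0.59, 0.18, 0, -0.2, 0.79, -0.59, 0.18, 0, -0.2]'

```text
t: 0.85
position: [0.3329, -0.4423, 0.1858]
orientation: [-0.001, 0.984, 0.177, 0.0]
contact_force: [-0.4, 0.8, -0.2]
width: 0.0524
gripper_force: 0.0
```

Emit:
servo_tool --deltas '[0.4, -0.3, 0.09, 0, -0.2, 0.79, -0.59, 0.18, 0, -0.2, 0.79, -0.59, 0.18, 0, -0.2]'

```text
t: 1.23
position: [0.3862, -0.3607, 0.168]
orientation: [-0.001, 0.984, 0.176, 0.0]
contact_force: [0.3, -0.1, -0.3]
width: 0.0521
gripper_force: 0.0
```

Emit:
servo_tool --deltas '[0.4, -0.3, 0.09, -0.02, -0.2, 0.79, -0.59, 0.18, -0.04, -0.2, 0.79, -0.59, 0.18, -0.04, -0.2, 0.79, -0.59, 0.18, -0.04, -0.2, 0.79, -0.59, 0.18, -0.04, -0.2]'

```text
t: 1.85
position: [0.4374, -0.2835, 0.1508]
orientation: [0.0, 0.956, 0.294, -0.0]
contact_force: [0.1, -0.1, -0.2]
width: 0.0525
gripper_force: 0.0
```

Run:
```python
from h import *
s=arm.observe();print(s['t'],s['position'],s['width'],s['joint_positions'].round(2),go([.439,-.2805,.15],s))
p,d=cams.grab_frame('wrist'); np.savez('w1',p=p,d=d); cv2.imwrite('pics/w1.png',p[:,:,::-1])
```

```text
1.85 [ 0.43741361 -0.28351029  0.15077013] 0.05251529154207788 [ 0.86  0.11 -0.35  1.85  0.04  1.18 -0.49] ('shift units', array([ 0.03 , -0.016,  0.008]), 'yaw x', np.float64(34.15))
```

View pics/w1.png

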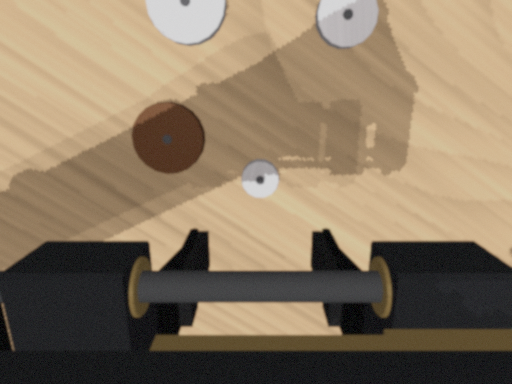

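Wrist view: the small disc is at (260,179), between the fingers and clear of the brown disc at (168,137). I'll locate it precisely.

```bash
cat >> h.py <<'E'
def circ(mask,uv,rad):
    yy,xx=np.mgrid[:384,:512]; k=(mask&(np.hypot(xx-uv[0],yy-uv[1])<rad)).astype(np.uint8)
    c,_=cv2.findContours(k,cv2.RETR_EXTERNAL,cv2.CHAIN_APPROX_NONE); c=max(c,key=cv2.contourArea)
    c=cv2.convexHull(c); m=cv2.moments(c); return np.array([m['m10'],m['m01']])/m['m00'],cv2.contourArea(c)
E
python3 - <<'E'
from h import *
s=arm.observe();f=np.load('w1.npz');p,d=f['p'],f['d']
sat=cv2.cvtColor(p,cv2.COLOR_RGB2HSV)[:,:,1]
c,a=circ(sat<45,(260,179),28); w=ray('wrist',[c],.014,s)[0]
C=cloud('wrist',d,s); k=C[170:190,250:270].reshape(-1,3); k=k[k[:,2]>0.008]
dia=2*np.sqrt(a/np.pi)*d[int(c[1]),int(c[0])]/345
print(c,dia,w,'depth z',np.median(k[:,2]),C[280:300,420:440,2].mean(), np.median(C[200:225,240:270,2])); print(go([w[0],w[1],.003],s))
E
```

```text
[259.8161022  178.45409982] 0.03365183506510935 [ 0.43989204 -0.28110271  0.014     ] depth z 0.014250935497315986 0.2450399240234096 0.000142892074806944
('shift units', array([ 0.032, -0.005,  1.477]), 'yaw x', np.float64(34.18))
```

Emit:
servo_tool --deltas '[0.03, 0.0, 0.45, 0, -0.2, 0.03, 0.0, 0.9, 0, -0.2, 0.03, 0.0, 0.9, 0, -0.2]'

```text
t: 2.28
position: [0.4377, -0.2788, 0.0576]
orientation: [-0.003, 0.956, 0.295, -0.002]
contact_force: [-0.4, -0.3, 0.9]
width: 0.0523
gripper_force: 0.0
```

Emit:
servo_tool --deltas '[0, 0, 0.3, 0, -0.2, 0, 0, 0.57, 0, -0.2, 0, 0, 0.57, 0, -0.2, 0, 0, 0.57, 0, -0.2]'

```text
t: 2.78
position: [0.4422, -0.2806, 0.0057]
orientation: [0.001, 0.955, 0.295, 0.001]
contact_force: [0.3, -0.9, 0.5]
width: 0.0523
gripper_force: 0.0
```

Run:
```python
from h import *
s=arm.observe();print(s['t'],s['position'],s['contact_force'],go([.4399,-.2811,.003],s))
```

```text
2.775 [ 0.44224906 -0.28059452  0.00566726] [ 0.33765502 -0.87491198  0.5056914 ] ('shift units', array([-0.022, -0.009,  0.027]), 'yaw x', np.float64(34.35))
```

Emit:
servo_tool --deltas '[-0.01, 0, 0.02, 0, -0.2, -0.01, 0, 0.02, 0, -0.2, -0.01, 0, 0.02, 0, -0.2]'

```text
t: 3.15
position: [0.4403, -0.2802, 0.002]
orientation: [0.0, 0.955, 0.296, 0.0]
contact_force: [-0.0, 0.2, 0.1]
width: 0.0524
gripper_force: 0.0
```

Run:
```python
from h import *
s=arm.observe();print(s['t'],s['position'],s['contact_force'],go([.4399,-.2811,.003],s))
```

```text
3.15 [ 0.44026148 -0.28015271  0.00196137] [-0.03331207  0.24317047  0.13364297] ('shift units', array([-0.008,  0.006, -0.01 ]), 'yaw x', np.float64(34.38))
```

Emit:
servo_tool --deltas '[0, 0, 0, 0, 1, 0, 0, 0, 0, 1, 0, 0, 0, 0, 1, 0, 0, 0, 0, 1, 0, 0, -0.3, 0, 1, 0, 0, -0.7, 0, 1, 0, 0, -1, 0, 1]'

```text
t: 4.03
position: [0.4404, -0.2801, 0.1031]
orientation: [0.0, 0.955, 0.296, 0.0]
contact_force: [-0.6, -0.5, -0.3]
width: 0.033
gripper_force: 30.0
```

Run:
```python
from h import *
s=arm.observe();print(s['t'],s['position'],s['contact_force'],s['width'],s['gripper_force'],go([.551,.2595,.18],s))
```

```text
4.025 [ 0.4403994  -0.28008857  0.10306569] [-0.59448313 -0.49631051 -0.32635915] 0.03298987424143014 29.999964237213135 ('shift units', array([ 3.961, -3.827, -0.772]), 'yaw x', np.float64(34.39))
```

Emit:
servo_tool --deltas '[0.4, -0.4, -0.09, 0, 1, 0.8, -0.8, -0.15, 0, 1, 0.95, -0.92, -0.19, 0, 1]'

```text
t: 4.4
position: [0.4672, -0.1464, 0.1211]
orientation: [-0.0, 0.955, 0.298, 0.0]
contact_force: [-0.7, -0.9, 0.1]
width: 0.0332
gripper_force: 30.0
```

Emit:
servo_tool --deltas '[0.4, -0.4, -0.09, 0, 1, 0.8, -0.8, -0.15, 0, 1, 0.95, -0.92, -0.19, 0, 1]'

```text
t: 4.78
position: [0.4933, -0.0164, 0.1401]
orientation: [-0.0, 0.954, 0.298, 0.001]
contact_force: [-0.8, -0.5, -0.7]
width: 0.0329
gripper_force: 30.0
```

Emit:
servo_tool --deltas '[0.4, -0.4, -0.09, 0, 1, 0.8, -0.8, -0.15, 0, 1, 0.95, -0.92, -0.19, 0, 1]'

```text
t: 5.15
position: [0.5192, 0.1135, 0.1591]
orientation: [-0.001, 0.954, 0.298, 0.001]
contact_force: [-0.3, -1.6, -0.5]
width: 0.0327
gripper_force: 30.0
```

Emit:
servo_tool --deltas '[0.4, -0.4, -0.09, 0, 1, 0.8, -0.8, -0.15, 0, 1, 0.95, -0.92, -0.19, 0, 1]'

```text
t: 5.52
position: [0.5449, 0.243, 0.1778]
orientation: [-0.001, 0.955, 0.298, 0.0]
contact_force: [0.7, 1.2, -1.0]
width: 0.0331
gripper_force: 30.0
```

Emit:
servo_tool --deltas '[0.16, -0.15, 0, 0, 1, 0.16, -0.15, 0, 0, 1, 0.16, -0.15, 0, 0, 1, 0.16, -0.15, 0, 0, 1]'

```text
t: 6.02
position: [0.5509, 0.258, 0.1774]
orientation: [0.001, 0.956, 0.295, -0.0]
contact_force: [0.2, -0.3, 0.5]
width: 0.0328
gripper_force: 30.0
```

Run:
```python
from h import *
s=arm.observe();print(s['t'],s['position'],s['joint_positions'].round(2),s['width'],go([.551,.2595,.18],s))
p,d=cams.grab_frame('wrist'); np.savez('w2',p=p,d=d); cv2.imwrite('pics/w2.png',p[:,:,::-1])
```

```text
6.025 [0.55085833 0.25800339 0.17737131] [ 0.13  0.35 -0.76  1.6   0.25  1.29 -1.64] 0.032806183461660886 ('shift units', array([ 0.01 , -0.012, -0.026]), 'yaw x', np.float64(34.27))
```

View pics/w2.png

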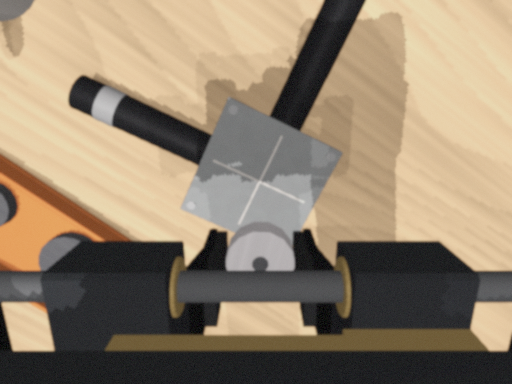

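Wrist view: the held disc's hole is at (260,264) and the plate's cross centre is at about (261,182). I'll refine both.

```bash
cat >> h.py <<'E'
def cross(p,segs,w=4):
    g=cv2.cvtColor(p,cv2.COLOR_RGB2GRAY); th=cv2.morphologyEx(g,cv2.MORPH_TOPHAT,np.ones((9,9),np.uint8)).astype(float)
    yy,xx=np.mgrid[:384,:512]; L=[]
    for a,b in segs:
        a,b=np.array(a,float),np.array(b,float); u=(b-a)/np.hypot(*(b-a)); n=np.array([-u[1],u[0]])
        for _ in range(3):
            s=(xx-a[0])*u[0]+(yy-a[1])*u[1]; t=(xx-a[0])*n[0]+(yy-a[1])*n[1]
            k=(s>0)&(s<np.hypot(*(b-a)))&(abs(t)<w)&(th>12)
            q=np.polyfit(s[k],t[k],1,w=th[k]); l=np.hypot(*(b-a)); a,b=a+n*q[1],a+u*l+n*(q[0]*l+q[1]); u=(b-a)/np.hypot(*(b-a)); n=np.array([-u[1],u[0]])
        L.append((n,n@a))
    return np.linalg.solve(np.array([l[0] for l in L]),[l[1] for l in L])
def tool(w,s):
    q=s['orientation']; return R.from_quat([q[1],q[2],q[3],q[0]]).inv().apply(np.array(w)-s['position'])
E
python3 - <<'E'
from h import *
s=arm.observe();f=np.load('w2.npz');p,d=f['p'],f['d']
c=cross(p,[((216,161),(302,201)),((280,138),(242,221))]); w=ray('wrist',[c],.04,s)[0]
C=cloud('wrist',d,s); print(c,w,'plate z',np.median(C[150:170,240:260,2]),np.median(C[185:200,225:240,2]))
g=cv2.cvtColor(p,cv2.COLOR_RGB2GRAY).astype(float); sub=np.clip(110-g[257:271,252:269],0,None); yy,xx=np.mgrid[257:271,252:269]
h=np.array([(sub*xx).sum(),(sub*yy).sum()])/sub.sum()
top=s['position'][2]+.012; e=ray('wrist',[h],top,s)[0]; print('hole',h,'z',np.median(C[240:255,250:270,2])-s['position'][2],'in tool mm',tool(e,s)*1000)
print('need shift disc->seat',(tool(w,s)-tool(e,s))[:2]*10, 'z units to TCP .043',go([.55,.26,.043],s))
E
```

```text
[259.21503797 181.37363973] [0.55051774 0.2590667  0.04      ] plate z 0.04030234550373574 0.04025396456030894
hole [259.80331606 264.48932642] z 0.01266044783918266 in tool mm [ -3.04126984  -0.45638776 -11.9988622 ]
need shift disc->seat [ 0.03326715 -0.00548981] z units to TCP .043 ('shift units', array([ 0.004, -0.021,  1.345]), 'yaw x', np.float64(34.28))
```

Run:
```python
from h import *
s=arm.observe();f=np.load('w2.npz');d=f['d']
C=cloud('wrist',d,s); T=tool(C.reshape(-1,3),s)
k=(abs(T[:,2]+.0125)<.0025)&(abs(T[:,1])<.016)&(abs(T[:,0])<.03)
P=T[k]*1000; print(len(P),P[:,0].min(),P[:,0].max(),np.median(P[:,2]))
from scipy.optimize import least_squares
# upper outline: max x per y bin, radius 17
b=[(y,P[abs(P[:,1]-y)<.6][:,0].max()) for y in np.arange(-13,13.1,1) if (abs(P[:,1]-y)<.6).any()]; b=np.array(b)
r=least_squares(lambda q:np.hypot(b[:,1]-q[0],b[:,0]-q[1])-17,[-2,0],loss='soft_l1'); print(r.x,r.fun.round(1))
```

```text
2309 -6.186627356653276 14.943970535316831 -12.634868894012367
[-1.9655198  -0.74004288] [-0.3  0.3  0.1 -0.3 -0.1  0.3  0.2 -0.1  0.4  0.2 -0.1 -0.3 -0.1 -0.3
 -0.3  0.1  0.3  0.1  0.1 -0.2 -0.1 -0.3  0.2  0.   0.5  0.1 -0.2]
```

Emit:
servo_tool --deltas '[0.03, -0.01, 0.4, 0, 1, 0.03, -0.01, 0.8, 0, 1, 0.03, -0.01, 1, 0, 1, 0.03, -0.01, 1, 0, 1]'

```text
t: 6.58
position: [0.5518, 0.2613, 0.0764]
orientation: [0.0, 0.955, 0.295, -0.001]
contact_force: [-0.4, -0.2, 1.1]
width: 0.0329
gripper_force: 30.0
```

Emit:
servo_tool --deltas '[0, 0, 0.15, 0, 1, 0, 0, 0.3, 0, 1, 0, 0, 0.3, 0, 1, 0, 0, 0.3, 0, 1, 0, 0, 0.3, 0, 1]'

```text
t: 7.2
position: [0.5529, 0.2626, 0.0481]
orientation: [-0.0, 0.955, 0.296, 0.001]
contact_force: [0.4, -0.0, -0.5]
width: 0.0331
gripper_force: 30.0
```

Run:
```python
from h import *
s=arm.observe();w=np.array([.5505,.2591,.04]);print(s['t'],s['position'],s['contact_force'],'seat in tool mm',tool(w,s)*1000,'want -2.5,-.6')
```

```text
7.2 [0.55290751 0.26255231 0.04809666] [ 0.37976278 -0.01287469 -0.53957072] seat in tool mm [-3.94470092  1.48678498  8.09315976] want -2.5,-.6
```

Emit:
servo_tool --deltas '[-0.015, 0.02, 0.03, 0, 1, -0.015, 0.02, 0.05, 0, 1, -0.015, 0.02, 0.05, 0, 1, -0.015, 0.02, 0.05, 0, 1]'

```text
t: 7.7
position: [0.5524, 0.2598, 0.0425]
orientation: [0.0, 0.955, 0.296, 0.0]
contact_force: [0.9, -0.6, -1.2]
width: 0.0333
gripper_force: 30.0
```

Run:
```python
from h import *
s=arm.observe();w=np.array([.5505,.2591,.04]);print(s['t'],s['position'],s['contact_force'],'seat in tool mm',tool(w,s)*1000,'want -2.5,-.6')
```

```text
7.7 [0.55238568 0.25983626 0.04251993] [ 0.88306199 -0.5974688  -1.21004787] seat in tool mm [-1.97193864 -0.45765853  2.51990148] want -2.5,-.6
```

Emit:
servo_tool --deltas '[0, 0, 0, 0, -0.2, 0, 0, 0, 0, -0.2, 0, 0, 0, 0, -0.2, 0, 0, -0.3, 0, -0.2, 0, 0, -0.7, 0, -0.2, 0, 0, -1, 0, -0.2, 0, 0, -1, 0, -0.2]'

```text
t: 8.57
position: [0.554, 0.2609, 0.1454]
orientation: [-0.0, 0.955, 0.296, 0.003]
contact_force: [0.7, -0.1, -0.2]
width: 0.0523
gripper_force: 0.0
```

Emit:
servo_tool --deltas '[0, 0, -0.35, 0, -0.2, 0, 0, -0.35, 0, -0.2, 0, 0, -0.35, 0, -0.2]'

```text
t: 8.95
position: [0.5518, 0.2593, 0.1761]
orientation: [0.0, 0.955, 0.296, -0.001]
contact_force: [0.2, -0.1, -0.3]
width: 0.0522
gripper_force: 0.0
```

Run:
```python
from h import *
s=arm.observe();print(s['t'],s['position'],s['joint_positions'].round(2),go([.6634,-.0432,.15],s))
p,d=cams.grab_frame('wrist'); np.savez('w3',p=p,d=d); cv2.imwrite('pics/w3.png',cv2.resize(p[110:240,170:350,::-1],(720,520),interpolation=cv2.INTER_CUBIC))
C=cloud('wrist',d,s); k=abs(C[:,:,2]-.054)<.004; yy,xx=np.mgrid[:384,:512]; k&=np.hypot(xx-260,yy-182)<40
print(k.sum(),'disc top',((C[k].max(0)+C[k].min(0))/2),C[k].mean(0),np.median(C[k][:,2]))
```

```text
8.95 [0.55180568 0.25931957 0.17607642] [ 0.13  0.35 -0.76  1.6   0.25  1.29 -1.64] ('shift units', array([-0.787,  3.127,  0.262]), 'yaw x', np.float64(34.39))
1175 disc top [0.55070764 0.25958118 0.05311988] [0.55105023 0.25986278 0.05411574] 0.05415362202300199
```

View pics/w3.png

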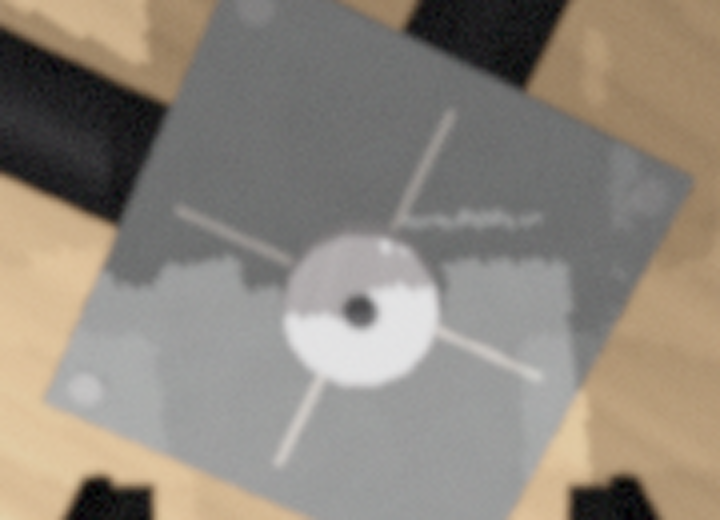

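The disc lies on the plate, with its hole at crop (359,311) and the four cross arms sticking out about evenly. I'll check it numerically.

Run:
```python
from h import *
s=arm.observe();p=np.load('w3.npz')['p']
c=cross(p,[((170+180/4,110+210/4),(170+538/4,110+376/4)),((170+448/4,110+114/4),(170+278/4,110+463/4))]);w=ray('wrist',[c],.04,s)[0]
g=cv2.cvtColor(p,cv2.COLOR_RGB2GRAY).astype(float); y0,x0=181,253; sub=np.clip(125-g[y0:y0+14,x0:x0+14],0,None); yy,xx=np.mgrid[y0:y0+14,x0:x0+14]
h=np.array([(sub*xx).sum(),(sub*yy).sum()])/sub.sum(); e=ray('wrist',[h],.054,s)[0]
print(c,w,h,e,'diff mm tool',(tool(e,s)-tool(w,s))*1000)
```

```text
[260.16519452 183.26237705] [0.55038447 0.25856384 0.04      ] [259.27061106 186.80504365] [0.55041437 0.25951856 0.054     ] diff mm tool [  0.52777976  -0.77588736 -14.00113705]
```

Emit:
servo_tool --deltas '[-0.1, 0.4, 0.02, 0, -0.2, -0.2, 0.78, 0.04, 0, -0.2, -0.2, 0.78, 0.06, 0, -0.2]'

```text
t: 9.38
position: [0.581, 0.1788, 0.1694]
orientation: [0.001, 0.956, 0.292, -0.001]
contact_force: [-0.7, 0.5, 0.3]
width: 0.0519
gripper_force: 0.0
```

Emit:
servo_tool --deltas '[-0.1, 0.4, 0.02, 0, -0.2, -0.2, 0.78, 0.04, 0, -0.2, -0.2, 0.78, 0.06, 0, -0.2]'

```text
t: 9.75
position: [0.608, 0.1043, 0.1638]
orientation: [0.001, 0.956, 0.293, -0.001]
contact_force: [-0.1, 0.1, -0.2]
width: 0.0526
gripper_force: 0.0
```

Emit:
servo_tool --deltas '[-0.1, 0.4, 0.02, 0, -0.2, -0.2, 0.78, 0.04, 0, -0.2, -0.2, 0.78, 0.06, 0, -0.2]'

```text
t: 10.12
position: [0.6353, 0.0296, 0.158]
orientation: [0.0, 0.956, 0.293, -0.001]
contact_force: [0.4, -0.1, 0.5]
width: 0.0518
gripper_force: 0.0
```

Emit:
servo_tool --deltas '[-0.1, 0.4, 0.02, 0, -0.2, -0.2, 0.78, 0.04, 0, -0.2, -0.2, 0.78, 0.06, 0, -0.2, -0.2, 0.78, 0.06, 0, -0.2, -0.2, 0.78, 0.06, 0, -0.2]'

```text
t: 10.75
position: [0.6622, -0.0399, 0.1536]
orientation: [-0.001, 0.955, 0.297, 0.0]
contact_force: [0.8, 0.4, 0.7]
width: 0.0522
gripper_force: 0.0
```

Run:
```python
from h import *
s=arm.observe();p,d=cams.grab_frame('wrist'); np.savez('w4',p=p,d=d); print(s['t'],s['position'],go([.6634,-.0432,.15],s))
C=cloud('wrist',d,s); val=p.max(2); r=ray
m=cams.camera_model('wrist'); c,a=circ(val<75,(260,180),30); w=ray('wrist',[c],.01,s)[0]; v,u=int(c[1]),int(c[0])
k=(abs(C[:,:,2]-.01)<.003)&(np.hypot(C[:,:,0]-w[0],C[:,:,1]-w[1])<.03)
print(c,2*np.sqrt(a/np.pi)*d[v,u]/345,w,C[v,u],'cloud mid',(C[k].max(0)+C[k].min(0))/2,C[k].mean(0),np.ptp(C[k],0)); print(go([C[k].mean(0)[0],C[k].mean(0)[1],.0015],s))
```

```text
10.75 [ 0.66219584 -0.03985108  0.15356698] ('shift units', array([-0.009,  0.034,  0.036]), 'yaw x', np.float64(34.59))
[266.45301205 179.32188755] 0.02967500492704956 [ 0.66588719 -0.04390614  0.01      ] [ 0.66592057 -0.04337657  0.01010359] cloud mid [ 0.66519446 -0.04414013  0.00985281] [ 0.665458   -0.04398186  0.01007292] [0.03146397 0.03122436 0.00546151]
('shift units', array([0.003, 0.054, 1.521]), 'yaw x', np.float64(34.59))
```

Emit:
servo_tool --deltas '[0, 0.05, 0.45, 0, -0.2, 0, 0.05, 0.9, 0, -0.2, 0, 0.05, 0.95, 0, -0.2]'

```text
t: 11.18
position: [0.6624, -0.0461, 0.0551]
orientation: [-0.001, 0.955, 0.296, -0.003]
contact_force: [-0.2, -0.9, 0.4]
width: 0.0525
gripper_force: 0.0
```

Emit:
servo_tool --deltas '[0, 0, 0.3, 0, -0.2, 0, 0, 0.53, 0, -0.2, 0, 0, 0.53, 0, -0.2, 0, 0, 0.53, 0, -0.2, 0, 0, 0.53, 0, -0.2]'

```text
t: 11.8
position: [0.6665, -0.047, 0.0071]
orientation: [0.0, 0.955, 0.296, 0.001]
contact_force: [-0.3, 0.4, -0.0]
width: 0.0518
gripper_force: 0.0
```

Run:
```python
from h import *
s=arm.observe();print(s['t'],s['position'],s['contact_force'],go([.6655,-.0440,.0015],s))
```

```text
11.8 [ 0.66650057 -0.04697904  0.00709452] [-0.32528812  0.42761111 -0.03156974] ('shift units', array([ 0.008, -0.03 ,  0.056]), 'yaw x', np.float64(34.38))
```

Emit:
servo_tool --deltas '[0.01, -0.03, 0.04, 0, -0.2, 0.01, -0.03, 0.04, 0, -0.2, 0.01, -0.03, 0.04, 0, -0.2, 0.01, -0.03, 0.04, 0, -0.2]'

```text
t: 12.3
position: [0.6646, -0.0441, 0.0016]
orientation: [0.0, 0.955, 0.296, -0.0]
contact_force: [-0.1, 0.4, 0.3]
width: 0.0525
gripper_force: 0.0
```

Run:
```python
from h import *
s=arm.observe();print(s['t'],s['position'],s['contact_force'],go([.6655,-.0440,.0015],s))
```

```text
12.3 [ 0.66455494 -0.04409691  0.0015583 ] [-0.10936846  0.3798832   0.25373068] ('shift units', array([0.008, 0.005, 0.001]), 'yaw x', np.float64(34.38))
```

Emit:
servo_tool --deltas '[0.01, 0, 0, 0, 1, 0.01, 0, 0, 0, 1, 0.01, 0, 0, 0, 1, 0.01, 0, 0, 0, 1, 0, 0, -0.3, 0, 1, 0, 0, -0.7, 0, 1, 0, 0, -1, 0, 1]'

```text
t: 13.18
position: [0.665, -0.0439, 0.1033]
orientation: [0.0, 0.955, 0.296, 0.001]
contact_force: [0.3, -0.9, 0.3]
width: 0.0307
gripper_force: 30.0
```

Emit:
servo_tool --deltas '[0.1, -0.4, -0.1, 0, 1, 0.2, -0.78, -0.19, 0, 1, 0.2, -0.78, -0.19, 0, 1]'

```text
t: 13.55
position: [0.6363, 0.0371, 0.122]
orientation: [-0.001, 0.954, 0.299, 0.001]
contact_force: [-0.0, -0.6, -0.5]
width: 0.0308
gripper_force: 30.0
```

Emit:
servo_tool --deltas '[0.1, -0.4, -0.1, 0, 1, 0.2, -0.78, -0.19, 0, 1, 0.2, -0.78, -0.19, 0, 1]'

```text
t: 13.92
position: [0.6087, 0.1115, 0.1406]
orientation: [-0.001, 0.954, 0.298, 0.001]
contact_force: [0.4, -0.1, 0.1]
width: 0.0306
gripper_force: 30.0
```

Emit:
servo_tool --deltas '[0.1, -0.4, -0.1, 0, 1, 0.2, -0.78, -0.19, 0, 1, 0.2, -0.78, -0.19, 0, 1]'

```text
t: 14.3
position: [0.5812, 0.1862, 0.1594]
orientation: [-0.001, 0.955, 0.298, 0.001]
contact_force: [1.9, -0.0, -0.5]
width: 0.0307
gripper_force: 30.0
```

Emit:
servo_tool --deltas '[0.1, -0.4, -0.1, 0, 1, 0.2, -0.78, -0.19, 0, 1, 0.2, -0.78, -0.19, 0, 1, 0.2, -0.78, -0.19, 0, 1, 0.2, -0.78, -0.19, 0, 1]'

```text
t: 14.92
position: [0.5554, 0.256, 0.1767]
orientation: [0.001, 0.956, 0.294, -0.001]
contact_force: [-0.5, 0.1, 0.3]
width: 0.0309
gripper_force: 30.0
```

Run:
```python
from h import *
s=arm.observe();p,d=cams.grab_frame('wrist'); np.savez('w5',p=p,d=d); print(s['t'],s['position'],s['width'],go([.5505,.2591,.0565],s))
C=cloud('wrist',d,s); T=tool(C.reshape(-1,3),s)*1000
k=(abs(T[:,2]+8.5)<3)&(abs(T[:,1])<15)&(abs(T[:,0])<30); P=T[k]; print(len(P),np.median(P[:,2]))
from scipy.optimize import least_squares
b=np.array([(y,P[abs(P[:,1]-y)<.6][:,0].max()) for y in np.arange(-12,12.1,1) if (abs(P[:,1]-y)<.6).any()])
r=least_squares(lambda q:np.hypot(b[:,1]-q[0],b[:,0]-q[1])-16,[-1,0],loss='soft_l1'); print('pad in tool',r.x,r.fun.round(1))
k=(abs(C[:,:,2]-.054)<.003)&(np.hypot(C[:,:,0]-.5505,C[:,:,1]-.2593)<.025)
Q=tool(C[k],s)*1000; print('disc in tool: mid',(Q.max(0)+Q.min(0))/2,np.ptp(Q,axis=0),'mean',Q.mean(0))
```

```text
14.925 [0.5554048  0.25601292 0.17673996] 0.030874491513970013 ('shift units', array([-0.022, -0.054,  1.202]), 'yaw x', np.float64(34.18))
2361 -8.689565211071859
pad in tool [-0.9967237  -0.69864216] [ 0.2  0.3 -0.2  0.1 -0.1 -0.   0.2 -0.  -0.4 -0.3 -0.4  0.   0.1  0.1
  0.2  0.1 -0.2 -0.2  0.1  0.1  0.2  0.2 -0.1 -0.1 -0.1]
disc in tool: mid [ -1.7382697   -5.51167309 122.72858045] [33.09348217 32.81569659  5.67182549] mean [ -1.36582307  -5.61514298 122.60228105]
```

Emit:
servo_tool --deltas '[0, -0.05, 0.4, 0, 1, 0, -0.05, 0.8, 0, 1, 0, -0.05, 0.9, 0, 1, 0, -0.05, 0.9, 0, 1]'

```text
t: 15.48
position: [0.5518, 0.2622, 0.0875]
orientation: [0.0, 0.955, 0.295, -0.0]
contact_force: [-0.2, 0.1, -0.1]
width: 0.0308
gripper_force: 30.0
```

Emit:
servo_tool --deltas '[0, 0, 0.1, 0, 1, 0, 0, 0.22, 0, 1, 0, 0, 0.22, 0, 1, 0, 0, 0.22, 0, 1, 0, 0, 0.22, 0, 1]'

```text
t: 16.1
position: [0.5518, 0.263, 0.0659]
orientation: [0.0, 0.955, 0.296, 0.0]
contact_force: [-0.0, 0.7, -0.9]
width: 0.0305
gripper_force: 30.0
```

Run:
```python
from h import *
s=arm.observe();w=np.array([.5507,.2595,.054]);print(s['t'],s['position'],s['contact_force'],'disc in tool mm',tool(w,s)*1000,'want -1.2,-.7,1.5')
```

```text
16.1 [0.5517672  0.26301014 0.06590711] [-0.01674724  0.65944553 -0.86839882] disc in tool mm [-2.87095066  2.29138001 11.90573079] want -1.2,-.7,1.5
```

Emit:
servo_tool --deltas '[-0.017, 0.03, 0.05, 0, 1, -0.017, 0.03, 0.09, 0, 1, -0.017, 0.03, 0.09, 0, 1, -0.017, 0.03, 0.09, 0, 1, -0.017, 0.03, 0.09, 0, 1]'

```text
t: 16.73
position: [0.5519, 0.2595, 0.0566]
orientation: [-0.0, 0.955, 0.296, 0.0]
contact_force: [-0.0, 1.4, -0.3]
width: 0.0308
gripper_force: 30.0
```

Run:
```python
from h import *
s=arm.observe();w=np.array([.5507,.2595,.054]);print(s['t'],s['position'],s['contact_force'],'disc in tool mm',tool(w,s)*1000,'want -1.2,-.7,1.5')
```

```text
16.725 [0.5518766  0.25950862 0.05663476] [-0.02095992  1.35788958 -0.27546125] disc in tool mm [-0.97626409 -0.65763378  2.63455087] want -1.2,-.7,1.5
```

Down 1 mm, release, rise and look.

Emit:
servo_tool --deltas '[0, 0, 0.01, 0, 1, 0, 0, 0.01, 0, 1, 0, 0, 0.01, 0, -0.2, 0, 0, 0.01, 0, -0.2, 0, 0, 0.01, 0, -0.2, 0, 0, -0.3, 0, -0.2, 0, 0, -0.7, 0, -0.2, 0, 0, -1, 0, -0.2, 0, 0, -1, 0, -0.2]'

```text
t: 17.85
position: [0.5533, 0.2604, 0.1594]
orientation: [-0.0, 0.955, 0.296, 0.003]
contact_force: [-0.4, 0.5, -0.5]
width: 0.0523
gripper_force: 0.0
```

Emit:
servo_tool --deltas '[0, 0, -0.3, 0, -0.2, 0, 0, -0.3, 0, -0.2, 0, 0, -0.3, 0, -0.2]'

```text
t: 18.23
position: [0.5513, 0.259, 0.1851]
orientation: [0.0, 0.955, 0.296, -0.001]
contact_force: [0.5, -0.0, 0.6]
width: 0.0522
gripper_force: 0.0
```

Run:
```python
from h import *
s=arm.observe();p,d=cams.grab_frame('wrist'); np.savez('w6',p=p,d=d); print(s['t'],s['position'],s['width'],go([.5219,.0104,.18],s))
cv2.imwrite('pics/w6.png',cv2.resize(p[110:240,170:350,::-1],(720,520),interpolation=cv2.INTER_CUBIC))
C=cloud('wrist',d,s)
k=(abs(C[:,:,2]-.064)<.003)&(np.hypot(C[:,:,0]-.5505,C[:,:,1]-.2593)<.025)
print(k.sum(),'pad',C[k].mean(0),(C[k].max(0)+C[k].min(0))/2,np.ptp(C[k],axis=0),np.median(C[k][:,2]))
```

```text
18.225 [0.5512602  0.25896453 0.18512547] 0.052166834687181245 ('shift units', array([-1.646,  1.885,  0.054]), 'yaw x', np.float64(34.39))
1050 pad [0.55122918 0.25990939 0.06416025] [0.55088599 0.25964002 0.06365969] [0.03135568 0.03116757 0.00504921] 0.06420857757213183
```

View pics/w6.png

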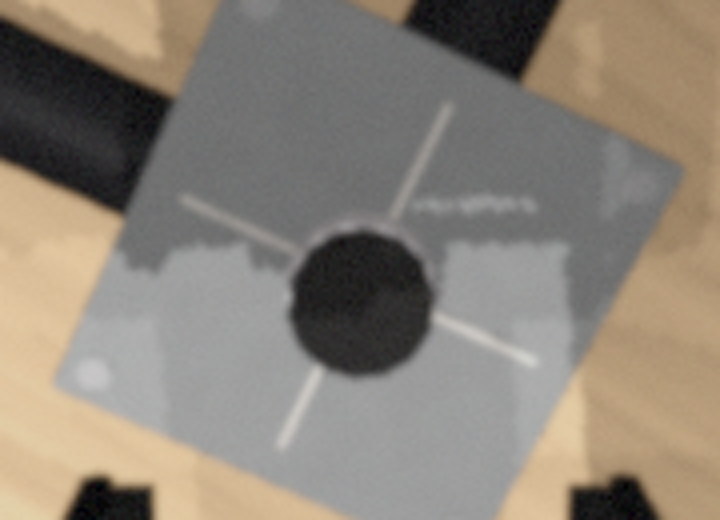

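The rubber sits centred on the disc, at crop (361,302), with an even bright rim. Now the stud.

Emit:
servo_tool --deltas '[-0.41, 0.47, 0, 0, -0.2, -0.82, 0.94, 0, 0, -0.2, -0.82, 0.94, 0, 0, -0.2]'

```text
t: 18.65
position: [0.5371, 0.1279, 0.1847]
orientation: [0.002, 0.957, 0.291, -0.002]
contact_force: [0.3, 0.6, -0.4]
width: 0.0523
gripper_force: 0.0
```

Emit:
servo_tool --deltas '[-0.41, 0.47, 0, 0, -0.2, -0.82, 0.94, 0, 0, -0.2, -0.82, 0.94, 0, 0, -0.2, -0.82, 0.94, 0, 0, -0.2, -0.82, 0.94, 0, 0, -0.2]'

```text
t: 19.27
position: [0.5226, 0.0138, 0.1862]
orientation: [-0.0, 0.955, 0.297, -0.0]
contact_force: [-0.5, 0.6, 0.3]
width: 0.0521
gripper_force: 0.0
```

Run:
```python
from h import *
s=arm.observe();p,d=cams.grab_frame('wrist'); np.savez('w7',p=p,d=d); print(s['t'],s['position'],go([.5219,.0104,.18],s))
cv2.imwrite('pics/w7.png',p[:,:,::-1])
C=cloud('wrist',d,s)
k=(abs(C[:,:,2]-.05)<.003)&(np.hypot(C[:,:,0]-.522,C[:,:,1]-.0104)<.03)
print(k.sum(),'head',C[k].mean(0),(C[k].max(0)+C[k].min(0))/2,np.ptp(C[k],axis=0),np.median(C[k][:,2]))
print(go([*((C[k].max(0)+C[k].min(0))/2)[:2],.020],s))
```

```text
19.275 [0.52257509 0.01379685 0.18620431] ('shift units', array([-0.025,  0.024,  0.062]), 'yaw x', np.float64(34.57))
514 head [0.5234564  0.01211996 0.04984324] [0.52298099 0.01170766 0.04941774] [0.02341947 0.02341378 0.00479312] 0.049953316168592374
('shift units', array([-0.009,  0.021,  1.662]), 'yaw x', np.float64(34.57))
```

View pics/w7.png

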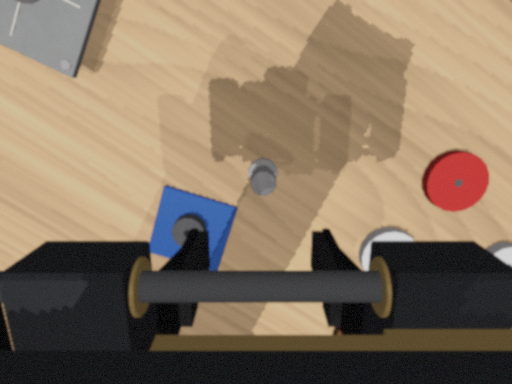

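The stud head is at (263,180) and stands clear of everything near it. Descending.

Emit:
servo_tool --deltas '[-0.01, 0.02, 0.4, 0, -0.2, -0.01, 0.02, 0.8, 0, -0.2, -0.01, 0.02, 0.9, 0, -0.2, -0.01, 0.02, 0.9, 0, -0.2]'

```text
t: 19.82
position: [0.523, 0.0103, 0.0967]
orientation: [-0.0, 0.955, 0.296, -0.0]
contact_force: [0.5, 0.3, -0.1]
width: 0.0522
gripper_force: 0.0
```

Run:
```python
from h import *
s=arm.observe();print(s['t'],s['position'],go([.5231,.0118,.020],s))
```

```text
19.825 [0.52303299 0.0102868  0.09667275] ('shift units', array([ 0.009, -0.012,  0.767]), 'yaw x', np.float64(34.47))
```

Emit:
servo_tool --deltas '[0.01, -0.01, 0.3, 0, -0.2, 0.01, -0.01, 0.6, 0, -0.2, 0.01, -0.01, 0.75, 0, -0.2, 0.01, -0.01, 0.75, 0, -0.2, 0.01, -0.01, 0.75, 0, -0.2]'

```text
t: 20.45
position: [0.5245, 0.0109, 0.023]
orientation: [0.0, 0.955, 0.296, 0.001]
contact_force: [-0.0, 0.5, -0.1]
width: 0.0526
gripper_force: 0.0
```

Run:
```python
from h import *
s=arm.observe();print(s['t'],s['position'],s['contact_force'],go([.5231,.0118,.020],s))
```

```text
20.45 [0.52453912 0.01089678 0.02299365] [-0.00161293  0.52201098 -0.13818093] ('shift units', array([-0.007, -0.016,  0.03 ]), 'yaw x', np.float64(34.39))
```

Emit:
servo_tool --deltas '[-0.007, -0.015, 0.02, 0, -0.2, -0.007, -0.015, 0.02, 0, -0.2, -0.007, -0.015, 0.02, 0, -0.2]'

```text
t: 20.82
position: [0.5219, 0.0116, 0.0198]
orientation: [0.0, 0.955, 0.296, 0.0]
contact_force: [0.1, -0.6, -0.0]
width: 0.0521
gripper_force: 0.0
```

Emit:
servo_tool --deltas '[0, 0, 0, 0, 1, 0, 0, 0, 0, 1, 0, 0, 0, 0, 1, 0, 0, 0, 0, 1, 0, 0, 0, 0, 1, 0, 0, -0.1, 0, 1, 0, 0, -0.4, 0, 1, 0, 0, -0.7, 0, 1, 0, 0, -1, 0, 1]'

```text
t: 21.95
position: [0.5217, 0.0118, 0.121]
orientation: [0.0, 0.955, 0.296, 0.0]
contact_force: [0.0, -0.3, -1.4]
width: 0.0229
gripper_force: 30.0
```

Emit:
servo_tool --deltas '[0.25, -0.3, -0.1, 0, 1, 0.55, -0.63, -0.25, 0, 1, 0.81, -0.94, -0.4, 0, 1, 0.81, -0.94, -0.4, 0, 1]'

```text
t: 22.45
position: [0.5357, 0.1401, 0.1617]
orientation: [-0.001, 0.954, 0.299, 0.002]
contact_force: [0.2, -0.7, -1.7]
width: 0.0228
gripper_force: 30.0
```

Emit:
servo_tool --deltas '[0.25, -0.3, -0.1, 0, 1, 0.55, -0.63, -0.25, 0, 1, 0.81, -0.94, -0.4, 0, 1, 0.81, -0.94, -0.4, 0, 1, 0.81, -0.94, -0.4, 0, 1, 0.81, -0.94, -0.4, 0, 1]'

```text
t: 23.2
position: [0.5496, 0.256, 0.1988]
orientation: [0.001, 0.956, 0.294, -0.001]
contact_force: [0.7, -0.5, -1.3]
width: 0.0228
gripper_force: 30.0
```

Run:
```python
from h import *
from scipy.optimize import least_squares
s=arm.observe();p,d=cams.grab_frame('wrist'); np.savez('w8',p=p,d=d); print(s['t'],s['position'],s['width'],go([.551,.2597,.085],s))
cv2.imwrite('pics/w8.png',p[:,:,::-1])
C=cloud('wrist',d,s); T=tool(C.reshape(-1,3),s)*1000
k=(abs(T[:,2]+30)<4)&(abs(T[:,1])<10)&(abs(T[:,0])<25); P=T[k]; print(len(P),np.median(P[:,2]),P.min(0),P.max(0))
b=np.array([(y,P[abs(P[:,1]-y)<.6][:,0].max()) for y in np.arange(-9,9.1,1) if (abs(P[:,1]-y)<.6).any()])
r=least_squares(lambda q:np.hypot(b[:,1]-q[0],b[:,0]-q[1])-12,[-1,0],loss='soft_l1'); print('head in tool',r.x,r.fun.round(1))
k=(abs(C[:,:,2]-.064)<.003)&(np.hypot(C[:,:,0]-.5505,C[:,:,1]-.2593)<.025)
Q=tool(C[k],s)*1000; print('pad in tool: mid',(Q.max(0)+Q.min(0))/2,np.ptp(Q,axis=0),'mean',Q.mean(0),'world',C[k].mean(0))
```

```text
23.2 [0.54955291 0.25595415 0.19884613] 0.022786598462134763 ('shift units', array([ 0.035, -0.024,  1.138]), 'yaw x', np.float64(34.24))
829 -30.21513550336881 [  3.91446448  -9.9382228  -32.85922117] [ 12.88780043   9.93675767 -26.0014702 ]
head in tool [ 0.8075745  -0.93332691] [ 0.1 -0.2 -0.1  0.   0.4 -0.   0.3  0.1 -0.1 -0.3 -0.3  0.1 -0.  -0.
 -0.2 -0.1  0.1  0.3  0. ]
pad in tool: mid [  3.68364016  -2.53232985 135.27518005] [31.06864507 31.18936652  5.02209263] mean [  3.71496016  -2.47227799 134.71863126] world [0.5511195  0.25984477 0.06411888]
```

View pics/w8.png

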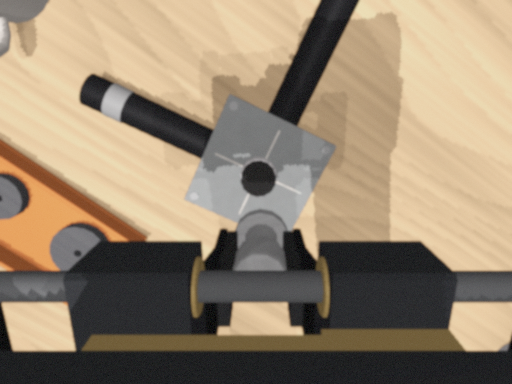

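Emit:
servo_tool --deltas '[0.03, -0.02, 0.3, 0, 1, 0.03, -0.02, 0.6, 0, 1, 0.03, -0.02, 0.9, 0, 1, 0.03, -0.02, 0.9, 0, 1, 0.03, -0.02, 0.9, 0, 1]'

```text
t: 23.88
position: [0.5514, 0.2614, 0.1106]
orientation: [-0.0, 0.955, 0.295, 0.001]
contact_force: [-0.1, 0.3, 0.6]
width: 0.0234
gripper_force: 30.0
```

Run:
```python
from h import *
s=arm.observe();w=np.array([.5509,.2597,.064]);print(s['t'],s['position'],s['contact_force'],'pad in tool mm',tool(w,s)*1000,'want .5,-.8,-19.8')
```

```text
23.875 [0.55138203 0.26143585 0.11063842] [-0.14720473  0.25232691  0.55288884] pad in tool mm [-1.43606053  1.14356944 46.63708519] want .5,-.8,-19.8
```

Emit:
servo_tool --deltas '[-0.02, 0.02, 0.1, 0, 1, -0.02, 0.02, 0.2, 0, 1, -0.02, 0.02, 0.24, 0, 1, -0.02, 0.02, 0.24, 0, 1, -0.02, 0.02, 0.24, 0, 1]'

```text
t: 24.5
position: [0.5503, 0.2591, 0.0857]
orientation: [-0.0, 0.955, 0.296, 0.0]
contact_force: [-0.1, 0.8, -1.6]
width: 0.023
gripper_force: 30.0
```

Run:
```python
from h import *
s=arm.observe();w=np.array([.5509,.2597,.064]);print(s['t'],s['position'],s['contact_force'],'pad in tool mm',tool(w,s)*1000,'want .5,-.8,19.8')
```

```text
24.5 [0.55025495 0.2590672  0.08571533] [-0.08257679  0.81077804 -1.64143476] pad in tool mm [ 0.88251843 -0.15780177 21.71562616] want .5,-.8,19.8
```

Emit:
servo_tool --deltas '[0.004, 0.006, 0.015, 0, 1, 0.004, 0.006, 0.015, 0, 1, 0.004, 0.006, 0.015, 0, 1]'

```text
t: 24.88
position: [0.5508, 0.2585, 0.0841]
orientation: [0.0, 0.955, 0.296, 0.0]
contact_force: [-0.3, -0.2, -2.0]
width: 0.0227
gripper_force: 30.0
```

Run:
```python
from h import *
s=arm.observe();w=np.array([.5509,.2597,.064]);print(s['t'],s['position'],s['contact_force'],'pad in tool mm',tool(w,s)*1000,'want .5,-.8,19.8')
```

```text
24.875 [0.55083759 0.25854992 0.08405375] [-0.30035238 -0.16157505 -2.04802289] pad in tool mm [ 0.7011982  -0.91575515 20.05366235] want .5,-.8,19.8
```

Release, wait, and rise straight up slowly.

Emit:
servo_tool --deltas '[0, 0, 0, 0, -0.2, 0, 0, 0, 0, -0.2, 0, 0, 0, 0, -0.2, 0, 0, -0.15, 0, -0.2, 0, 0, -0.35, 0, -0.2, 0, 0, -0.6, 0, -0.2, 0, 0, -0.9, 0, -0.2, 0, 0, -0.9, 0, -0.2]'

```text
t: 25.88
position: [0.5527, 0.26, 0.1784]
orientation: [-0.0, 0.955, 0.296, 0.004]
contact_force: [-0.4, 0.0, 0.0]
width: 0.0525
gripper_force: 0.0
```

Emit:
servo_tool --deltas '[0, 0, -0.5, 0, -0.2, 0, 0, -0.7, 0, -0.2, 0, 0, -0.7, 0, -0.2, 0, 0, -0.7, 0, -0.2]'

```text
t: 26.38
position: [0.5502, 0.258, 0.2423]
orientation: [0.0, 0.955, 0.296, -0.001]
contact_force: [0.4, -0.7, -0.9]
width: 0.0516
gripper_force: 0.0
```

Run:
```python
from h import *
s=arm.observe();p,d=cams.grab_frame('wrist'); print(s['t'],s['position'],s['width'])
q,_=cams.grab_frame('scene')
a=cv2.resize(p[90:250,160:360],(500,400),interpolation=cv2.INTER_CUBIC); b=cv2.resize(q[160:260,300:400],(300,300),interpolation=cv2.INTER_CUBIC)
im=np.zeros((400,800,3),np.uint8); im[:,:500]=a; im[:300,500:]=b; cv2.imwrite('pics/end.png',im[:,:,::-1])
C=cloud('wrist',d,s)
k=(abs(C[:,:,2]-.114)<.003)&(np.hypot(C[:,:,0]-.5505,C[:,:,1]-.2593)<.025)
print(k.sum(),'head',C[k].mean(0),(C[k].max(0)+C[k].min(0))/2,np.ptp(C[k],axis=0),np.median(C[k][:,2]))
```

```text
26.375 [0.55017929 0.25797914 0.24232356] 0.051631225479961955
533 head [0.55195187 0.25975895 0.11387171] [0.55145903 0.2595102  0.11363252] [0.02290222 0.02272227 0.0052294 ] 0.11395107858483827
```

View pics/end.png

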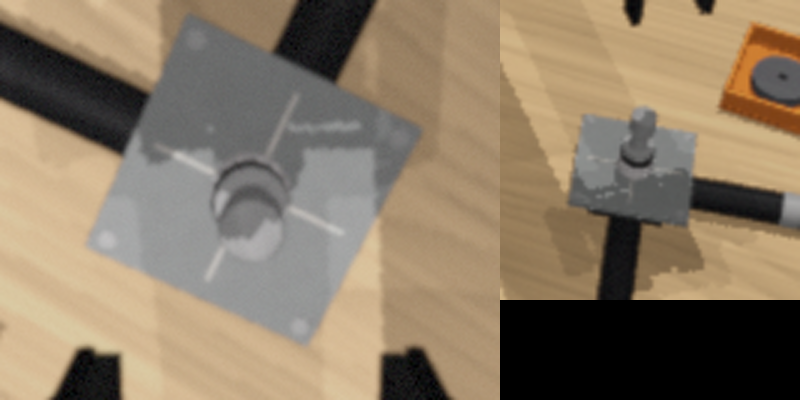

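The stud stands upright on the rubber, which lies on the disc. Its head top is at z = 0.114 m as expected, and its centre is within about 1 mm of the pad's. The gripper is clear, so I'm handing the job in.

```bash
python3 -c "
from bench import arm
print(arm.finish_job())"
```

```text
the job is handed in; nothing more can be done
None
```

The job is handed in: the small new disc (34 mm, matching the pattern), the rubber disc and the upright stud are stacked on the foot plate, each layer measured within about 1 mm of centre, at 26.4 s on the robot's clock.

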